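# Sweep the offcuts off the carving board into the scrap tray

### The job

Clear the carving board: with the fingertips, push the three straight-sawn wooden offcuts along the board and over its end into the empty scrap tray, without picking any of them up. The three round finished pieces (knob, rosette, foot) stay standing on the board just where they are.

Things in the scene. Friction and masses are not known exactly. Their poses are not given: they have to be found in the camera images.
- board: Fixed dark wooden carving board, 320 mm along its x, 340 mm along its y, 55 mm thick, level; origin under its centre, on the table, so its top is 55 mm above the origin. Its two y ends (170 mm from the centre) each have a tray standing against them. The offcuts lie in two rows beside the middle line along y (about 90 mm from it, one row either side); the finished pieces stand near the middle line.
- scrap_tray: Fixed, empty open plywood tray against one end of the board (which end varies), axes parallel to the board's, 320 mm along x, 130 mm along y, walls 6 mm thick and 52 mm high all round, so 3 mm lower than the board's top; inner floor 6 mm above the table. Origin under its centre, on the table. What is pushed over that end of the board drops in. The like tray at the other end is full of gouges lying just below its rim and is not the scrap tray.
- block_mid (a point): Offcut, plain rectangle 46 (its x) by 34 mm, 22 mm thick, light wood, lies flat and loose on the carving board, light (some 30 g), slides easily. Point: its centre, 11 mm above its underside; z up. 
- pointed_mid (a point): Offcut, 45 (its x) by 34 mm, rectangle with a right-angled point at its +x end, 22 mm thick, light wood, lies flat and loose on the carving board, light (some 30 g), slides easily. Point: its centre, 11 mm above its underside; z up. 
- ell_mid (a point): Offcut, 46 (its x) by 36 mm, L-shaped: the quarter at its +x +y corner (24 by 18 mm) is missing, 22 mm thick, light wood, lies flat and loose on the carving board, light (some 30 g), slides easily. Point: its centre, 11 mm above its underside; z up. 
- offcut_block: The plain rectangular offcut again; origin at the middle of its underside.
- offcut_pointed: The pointed offcut again; origin at the middle of its underside.
- offcut_ell: The L-shaped offcut again; origin at the middle of its underside.
- knob: Finished turned drawer knob, round, 32 mm across, 40 mm tall, loose, standing on the board, to be left there. Origin under its centre, at board-top height.
- rosette: Finished carved rosette, round disc 44 mm across, 17 mm tall, loose, lying on the board, to be left there. Origin under its centre.
- foot: Finished turned furniture foot, round, 40 mm across, 26 mm tall, loose, standing on the board, to be left there. Origin under its centre.

How it is judged:
By the outcome, as a careful person would: the job done as asked, in the order asked, and still so for the second after the job is handed in, with the robot touching nothing.
It also fails if it takes over 67 s, if anything falls off the work surface, if the arm or the gripper's body presses on something with over 40 N, if the wrist force passes 120 N, or if a joint passes its speed limit or range.

### The arm

A 7-joint arm with a two-finger parallel gripper is mounted at the origin on the work surface. World frame = base frame: x ahead of the robot, y to its left, z up, the work surface at z = 0. Lengths are in m, angles in rad, forces in N, time in s.
With the tool pointing down it reaches from about 0.4 to 0.875 m from the base axis. Payload 19.3 kg.
Tool frame: the origin (TCP) lies at the very end of the fingers, on their centre line; the grasp point (between the pads) lies 19 mm behind it; z points along the fingers, y is the direction in which the jaws open and shut (so a half turn about z gives the same grasp; the last joint's range is limited). The gripper opens to 85 mm and grips with 20 to 120 N. Pads are 22 mm wide; open, the fingers measure 114 mm over their backs; the gripper's body (76 mm by 85 mm) begins 54 mm behind the grasp point. The pads swing forward as they close: fully open they stand 13 mm farther back than shut.
Start: joints at [1.18, 0.521, -0.036, 1.599, 0.021, 1.021, -0.113], TCP at [0.197, -0.593, 0.231] pointing down, gripper open.
Joint ranges: [-2.91, 2.91], [-0.3, 2.13], [-1.5, 1.42], [0.17, 2.43], [-1.26, 4.41], [0.16, 1.93], [-2.52, 2.52]. Speed limits (rad/s): [1.89, 1.89, 2.39, 2.39, 3.01, 3.01, 3.01].

### API

Orientations are given as [roll, pitch, yaw] about the fixed x, y, z axes, in that order (R = Rz(yaw) Ry(pitch) Rx(roll)).
In Python, from workcell import bot gives the robot as it stands.
- The arm moves only by the tool apply_moves, never from a script. Its argument "commands" is a list of rows, each an object with "travel": the shift along the tool's x, y, z in m, a list of three; "twist": the turn, a rotation vector about the tool's x, y, z in degrees, a list of three; "claw": the finger opening in m, from 0 to 0.0854. A call has 1 to 10 rows; each row is the pose to reach, as a shift and turn from the pose commanded when the call began, along the tool's axes at that moment; what a row does not reach only later rows make up. A row lasts 1/10 s, in which the tool goes at most 50 mm and 8.59 degrees, less where a joint would pass 70% of its speed; a pose out of reach is approached as far as the arm can. A call with a gripper value outside its range is refused whole. The fingers move at their own pace and stop on an object; "force" is the grip in N (left out, the last holds). Time passes only in rows, so rows that repeat a pose let the fingers close. It gives the time, the measured TCP pose, the force and the opening at its end, in the units of the state.
- bot.observe(): the state, without advancing time (a new reading comes with each control period).
- bot.grab_frame(name): name is "scene" or "side" or "wrist"; returns a dict with "frame" (480x640x3 uint8, blue, green, red), "fx", "fy", "cx", "cy" (pixels), "dist" ([k1, k2, p1, p2, k3] as OpenCV has them; the pictures are not rectified), "pose" (4x4, takes a point from camera to world coordinates); the wrist camera has in their place "tool_from_camera" (4x4, takes a point from camera to tool coordinates, whose origin is the TCP and whose axes are the flange's). Camera axes: x right, y up, looking along -z (the intrinsics and any distortion apply to the point x, -y, -z); pixel columns grow to the right and rows downward; lengths in m; the calibration is good to about 2 mm. A picture is of the moment at which its call begins: read the wrist's pose just before it. There is no depth.
- bot.job_done(): hands the job in, once; it reports no verdict.
The state is a dict: "clock": time; "qpos": joint angles; "qd": joint speeds; "joint_efforts": joint torques, N m; "position": TCP position; "tool_rot": TCP orientation; "force": force on the tool from outside, world axes, zero at the start; "moment": the same for the moment, N m; "grip_width": finger opening in m.
Only numpy, scipy, OpenCV 4.12 (cv2) and the standard library are available. Lean on these libraries where they do the work, as an engineer would, in place of code of your own. Each camera call takes 0.05 s, during which the arm holds its last target.

## Working session

There is one attempt and no reset: what is moved stays moved. The work goes in short steps, Python scripts to look and compute and a tool call to move; the robot and the scene stay as the last step left them, time stands still between calls to the robot, and variables do not carry over. Pictures are saved under pics/ and viewed, and the job is handed in when it is done.

Besides the shell and the picture viewer there is one more tool, called after "Emit:" by a JSON object that holds its "op" and its "data", one argument or row to a line. apply_moves: Moves the arm, as the interface text tells. Its arguments: {"type":"object","properties":{"commands":{"type":"array"},"force":{"type":"number"}},"required":["commands"]}

```bash
mkdir -p pics; ls
python3 - <<'E'
from workcell import bot
import cv2, json, numpy as np, pickle
s=bot.observe(); print({k:np.round(v,3).tolist() for k,v in s.items()})
d={}
for n in ("scene","side"):
    f=bot.grab_frame(n); d[n]=f; cv2.imwrite(f"pics/{n}0.png",f["frame"])
    print(n,f["fx"],f["cx"],f["cy"],f["dist"],np.round(f["pose"],3).tolist())
pickle.dump(d,open("f0.pkl","wb"))
E
```

```text
pics
{'clock': 0.0, 'qpos': [1.18, 0.522, -0.036, 1.6, 0.021, 1.021, -0.113], 'qd': [0.0, 0.001, 0.0, -0.001, -0.0, 0.002, 0.002], 'joint_efforts': [0.0, -92.712, 1.98, -36.994, 0.018, 0.008, -0.0], 'position': [0.197, -0.593, 0.231], 'tool_rot': [-3.14, 0.0, 0.321], 'force': [-0.006, -0.5, -0.067], 'moment': [0.018, 0.013, 0.041], 'grip_width': 0.086}
scene 529.6784986671421 316.16934191865835 235.89576019687934 [-0.0102609  0.         0.         0.         0.       ] [[-0.887, -0.313, 0.34, 0.802], [0.461, -0.566, 0.683, 0.516], [-0.021, 0.763, 0.647, 0.536], [0.0, 0.0, 0.0, 1.0]]
side 512.0743310174947 312.6665689764556 236.6745402810025 [-0.11178888  0.          0.          0.          0.        ] [[0.732, 0.347, -0.586, 0.048], [-0.681, 0.349, -0.644, -0.526], [-0.019, 0.871, 0.492, 0.499], [0.0, 0.0, 0.0, 1.0]]
```

View pics/scene0.png

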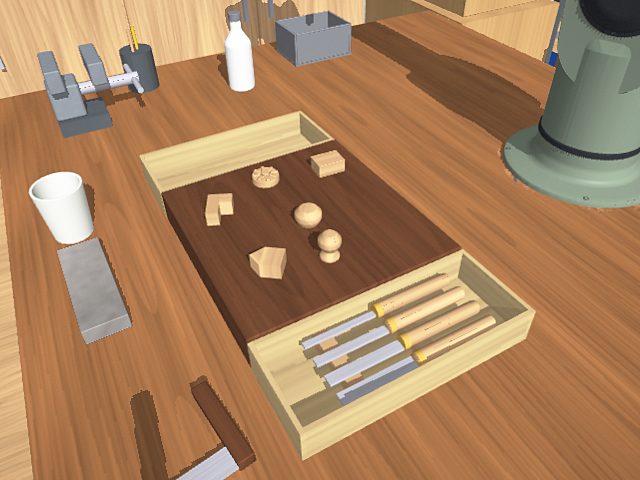

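View pics/side0.png

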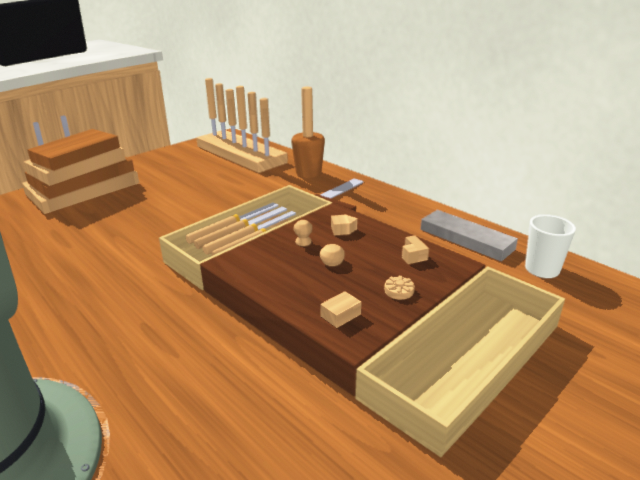

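The scene view shows the empty tray at the far (-y) end, behind pixels (140-330, 115-200). The gouges are in the near tray. The block is at (327,163), the ell at (219,208) and the pointed offcut at (268,262). The rosette is at (265,176), the foot at (308,214) and the knob at (330,245).

```bash
cat > h.py <<'E'
import cv2, numpy as np
def ray(f,uv,z,T=None):
    T=f["pose"] if T is None else T
    K=np.array([[f["fx"],0,f["cx"]],[0,f["fy"],f["cy"]],[0,0,1.]])
    p=cv2.undistortPoints(np.array(uv,float).reshape(-1,1,2),K,np.array(f["dist"],float)).reshape(-1,2)
    d=np.c_[p[:,0],-p[:,1],-np.ones(len(p))]@np.array(T)[:3,:3].T
    o=np.array(T)[:3,3]
    return o+d*((z-o[2])/d[:,2])[:,None]
E
python3 - <<'E'
import pickle,cv2,numpy as np
from h import ray
d=pickle.load(open("f0.pkl","rb"))
np.set_printoptions(precision=4,suppress=True)
f=d["scene"]
print("board corners",ray(f,[(247,334),(462,247),(335,140),(163,193)],.055)[:,:2])
for n in d:
    f=d[n];im=f["frame"]
    hsv=cv2.cvtColor(im,cv2.COLOR_BGR2HSV)
    # board region polygon
    poly={"scene":[(247,333),(462,247),(335,141),(163,194)],"side":[(203,266),(358,358),(486,266),(330,203)]}[n]
    m=np.zeros(im.shape[:2],np.uint8);cv2.fillPoly(m,[np.array(poly)],255)
    w=((hsv[...,2]>105)&(m>0)).astype(np.uint8)*255
    cs,_=cv2.findContours(w,cv2.RETR_EXTERNAL,cv2.CHAIN_APPROX_NONE)
    vis=im.copy()
    for c in cs:
        if cv2.contourArea(c)<80: continue
        x,y,ww,h=cv2.boundingRect(c)
        a=cv2.approxPolyDP(c,2,True)[:,0]
        print(n,(x,y,ww,h)); print(a.tolist())
    p=[300,180] if 0 else None
    x0,y0=(180,130) if n=="scene" else (280,190)
    cv2.imwrite(f"pics/{n}_z.png",cv2.resize(im[y0:y0+150,x0:x0+190],None,fx=4,fy=4,interpolation=cv2.INTER_CUBIC))
print("side tray/board",ray(d["side"],[(203,266),(358,358),(486,266)],.055)[:,:2])
E
```

```text
board corners [[ 0.7008  0.1255]
 [ 0.3869  0.125 ]
 [ 0.3984 -0.2099]
 [ 0.7124 -0.2002]]
scene (163, 141, 300, 193)
[[462, 247], [335, 141], [312, 149], [323, 153], [312, 156], [306, 150], [295, 153], [312, 173], [292, 155], [285, 157], [287, 162], [281, 158], [275, 160], [301, 194], [312, 201], [300, 204], [294, 211], [297, 224], [288, 214], [301, 200], [288, 187], [295, 195], [296, 201], [282, 186], [275, 185], [279, 175], [272, 166], [250, 167], [253, 170], [251, 181], [246, 171], [241, 170], [241, 173], [268, 204], [266, 196], [260, 194], [256, 188], [269, 189], [269, 192], [266, 190], [281, 207], [279, 209], [270, 206], [275, 218], [236, 172], [206, 181], [206, 187], [208, 186], [211, 191], [214, 183], [221, 181], [228, 190], [237, 193], [207, 194], [205, 224], [195, 184], [187, 189], [181, 188], [163, 194], [247, 333], [290, 316], [285, 311], [288, 310], [288, 302], [286, 305], [283, 301], [286, 298], [299, 312], [363, 287], [365, 282], [375, 282], [359, 264], [360, 261], [380, 280], [385, 278], [348, 243], [343, 241], [341, 244], [341, 235], [335, 230], [327, 229], [329, 227], [320, 221], [323, 214], [333, 227], [337, 229], [335, 226], [338, 226], [387, 277]]
side (203, 203, 280, 156)
[[203, 266], [358, 358], [379, 343], [363, 333], [349, 338], [336, 327], [362, 314], [374, 323], [364, 330], [383, 340], [417, 315], [401, 306], [398, 308], [331, 273], [320, 264], [337, 265], [344, 259], [353, 267], [349, 274], [344, 275], [391, 298], [408, 298], [417, 289], [428, 298], [421, 298], [413, 304], [420, 310], [432, 304], [429, 298], [438, 300], [460, 282], [450, 276], [452, 273], [466, 277], [482, 264], [329, 203]]
side tray/board [[ 0.3846  0.1096]
 [ 0.4073 -0.2098]
 [ 0.7083 -0.2108]]
```

View pics/scene_z.png

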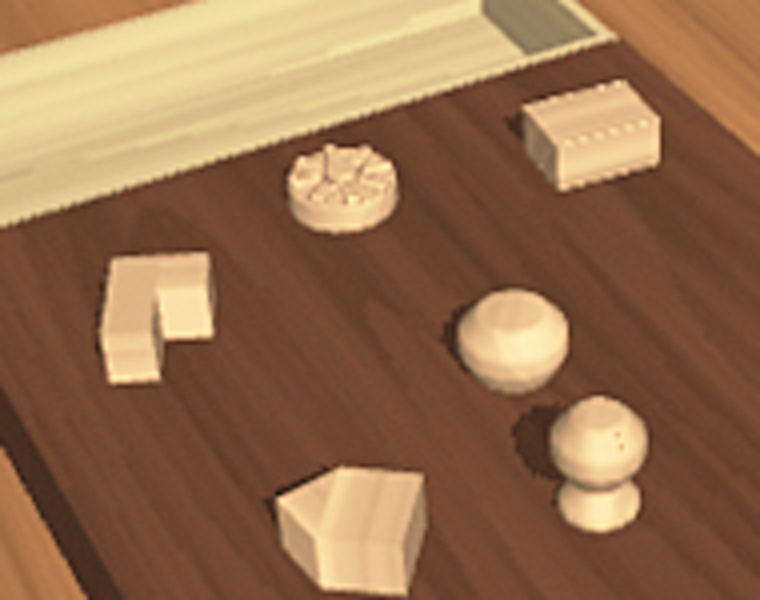

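View pics/side_z.png

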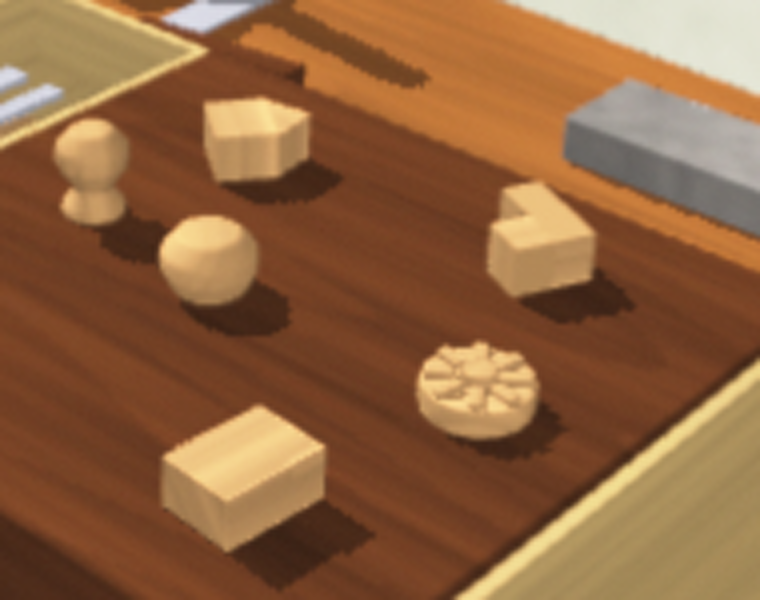

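Run:
```python
import pickle,cv2,numpy as np
from h import ray
d=pickle.load(open("f0.pkl","rb"))
np.set_printoptions(precision=4,suppress=True)
for n in d:
    f=d[n];im=f["frame"]
    poly={"scene":[(250,328),(455,246),(345,152),(335,138),(170,196)],"side":[(210,266),(358,352),(478,266),(330,203)]}[n]
    m=np.zeros(im.shape[:2],np.uint8);cv2.fillPoly(m,[np.array(poly)],255)
    w=((im[...,1]>95)&(m>0)).astype(np.uint8)*255
    cs,_=cv2.findContours(w,cv2.RETR_EXTERNAL,cv2.CHAIN_APPROX_NONE)
    for c in cs:
        if cv2.contourArea(c)<80: continue
        x,y,ww,h=cv2.boundingRect(c)
        a=cv2.approxPolyDP(c,1.8,True)[:,0]
        print(n,(x,y,ww,h));print(np.c_[a,ray(f,a,.077)[:,:2],ray(f,a,.055)[:,:2]])
```

```text
scene (249, 246, 38, 33)
[[249.     254.       0.6541   0.0218   0.647   -0.0019]
 [250.     266.       0.6615   0.0434   0.6547   0.0208]
 [260.     277.       0.658    0.0677   0.6511   0.0462]
 [281.     278.       0.636    0.0817   0.628    0.0609]
 [286.     261.       0.6177   0.0569   0.6088   0.0349]
 [285.     248.       0.6083   0.0337   0.599    0.0106]
 [265.     246.       0.6297   0.0174   0.6214  -0.0065]]
scene (318, 229, 24, 34)
[[327.     229.       0.5417   0.026    0.5292   0.0025]
 [318.     236.       0.5593   0.0331   0.5476   0.0099]
 [318.     243.       0.5659   0.0457   0.5545   0.0232]
 [322.     249.       0.5668   0.0588   0.5555   0.0368]
 [320.     258.       0.5772   0.0728   0.5664   0.0515]
 [325.     262.       0.5751   0.0824   0.5642   0.0616]
 [333.     262.       0.5662   0.0873   0.5549   0.0667]
 [339.     257.       0.555    0.0828   0.5431   0.062 ]
 [337.     249.       0.5498   0.0682   0.5376   0.0467]
 [341.     243.       0.5394   0.0604   0.5267   0.0385]
 [341.     237.       0.5333   0.0497   0.5204   0.0274]
 [336.     231.       0
[... 3749 characters left out ...]
  245.       0.5157   0.0217   0.5401   0.0502]
 [306.     245.       0.5238   0.0136   0.5486   0.0418]
 [310.     242.       0.535    0.0162   0.5604   0.0445]
 [307.     236.       0.5451   0.0345   0.571    0.0638]
 [311.     225.       0.5764   0.0586   0.604    0.0891]
 [307.     220.       0.5842   0.0774   0.6122   0.1089]]
side (331, 214, 27, 21)
[[357.     218.       0.6526   0.0199   0.6842   0.0484]
 [346.     214.       0.6501   0.0447   0.6816   0.0745]
 [331.     215.       0.6281   0.0611   0.6584   0.0918]
 [333.     234.       0.5809   0.0086   0.6087   0.0365]
 [350.     233.       0.6037  -0.0092   0.6327   0.0178]
 [356.     229.       0.6213  -0.0067   0.6512   0.0204]]
```

Run:
```python
import pickle,cv2,numpy as np
from h import ray
d=pickle.load(open("f0.pkl","rb"))
np.set_printoptions(precision=4,suppress=True)
o={"scene":(180,130),"side":(280,190)}
tops={"block":{"scene":[(524,104),(628,83),(660,122),(560,144)],"side":[(162,462),(258,406),(325,450),(232,500)]},
"pointed":{"scene":[(278,497),(340,466),(425,474),(405,545),(320,538)],"side":[(205,103),(262,97),(308,120),(276,138),(211,140)]},
"ell":{"scene":[(111,257),(208,253),(211,290),(160,290),(158,337),(103,330)],"side":[(505,187),(540,182),(594,236),(518,250),(490,230),(530,215)]}}
for k,v in tops.items():
    for n in v:
        px=np.array(v[n],float)/4+o[n]-.375
        p=ray(d[n],px,.077)[:,:2]
        print(k,n,p.tolist().__len__(),p.mean(0));print(p)
# round pieces at mid height: centre pixels
for k,z,a,b in (("knob",.085,(598,440),(92,155)),("foot",.068,(513,338),(208,260)),("rosette",.072,(343,178),(478,378))):
    print(k,[ray(d[n],[np.array(c)/4+o[n]-.375],z)[0,:2] for n,c in (("scene",a),("side",b))])
```

```text
block scene 4 [ 0.4545 -0.1326]
[[ 0.4758 -0.1524]
 [ 0.4309 -0.1458]
 [ 0.4343 -0.1134]
 [ 0.4769 -0.1187]]
block side 4 [ 0.4522 -0.1356]
[[ 0.4289 -0.1193]
 [ 0.4755 -0.1194]
 [ 0.4732 -0.1534]
 [ 0.4311 -0.1504]]
pointed scene 5 [0.6336 0.0363]
[[0.6539 0.0217]
 [0.6302 0.0174]
 [0.6074 0.0345]
 [0.6271 0.062 ]
 [0.6494 0.0461]]
pointed side 5 [0.6306 0.034 ]
[[0.6269 0.0602]
 [0.6494 0.0462]
 [0.6476 0.0161]
 [0.6252 0.0144]
 [0.6038 0.0332]]
ell scene 6 [ 0.6504 -0.1029]
[[ 0.6586 -0.1325]
 [ 0.626  -0.1172]
 [ 0.6332 -0.0948]
 [ 0.6495 -0.1039]
 [ 0.6596 -0.0777]
 [ 0.6755 -0.0911]]
ell side 6 [ 0.6494 -0.1051]
[[ 0.6615 -0.0831]
 [ 0.6753 -0.0908]
 [ 0.6551 -0.1331]
 [ 0.6248 -0.1183]
 [ 0.6292 -0.1007]
 [ 0.6503 -0.1047]]
knob [array([0.5542, 0.055 ]), array([0.5481, 0.0486])]
foot [array([ 0.5447, -0.0265]), array([ 0.5426, -0.0266])]
rosette [array([ 0.5594, -0.1459]), array([ 0.5499, -0.1587])]
```

Emit:
{"op": "apply_moves", "data": {
  "commands": [
    {"travel": [0.0, 0.0, -0.06], "twist": [0, 0, 0], "claw": 0.012},
    {"travel": [0.0, 0.0, -0.06], "twist": [0, 0, 0], "claw": 0.012}
  ]
}}

```text
clock: 0.3
position: [0.1975, -0.5944, 0.2954]
tool_rot: [3.137, -0.0, 0.321]
force: [-0.2, -0.4, 0.2]
grip_width: 0.0593
```

Both views agree to about 3 mm and the sizes match those given. The ell is at about (0.652,-0.105), the pointed offcut at about (0.630,0.037) and the block at about (0.4535,-0.134). The ell is ahead of the pointed one in its row, so it goes first.

Emit:
{"op": "apply_moves", "data": {
  "commands": [
    {"travel": [0.609, -0.386, 0.09], "twist": [0, 0, -71.6], "claw": 0.012},
    {"travel": [0.609, -0.386, 0.09], "twist": [0, 0, -71.6], "claw": 0.012},
    {"travel": [0.609, -0.386, 0.09], "twist": [0, 0, -71.6], "claw": 0.012},
    {"travel": [0.609, -0.386, 0.09], "twist": [0, 0, -71.6], "claw": 0.012},
    {"travel": [0.609, -0.386, 0.09], "twist": [0, 0, -71.6], "claw": 0.012},
    {"travel": [0.609, -0.386, 0.09], "twist": [0, 0, -71.6], "claw": 0.012},
    {"travel": [0.609, -0.386, 0.09], "twist": [0, 0, -71.6], "claw": 0.012},
    {"travel": [0.609, -0.386, 0.09], "twist": [0, 0, -71.6], "claw": 0.012},
    {"travel": [0.609, -0.386, 0.09], "twist": [0, 0, -71.6], "claw": 0.012},
    {"travel": [0.609, -0.386, 0.09], "twist": [0, 0, -71.6], "claw": 0.012}
  ]
}}

```text
clock: 1.3
position: [0.5119, -0.2074, 0.2292]
tool_rot: [3.141, 0.0, 1.572]
force: [1.3, -0.5, 0.2]
grip_width: 0.0119
```

Emit:
{"op": "apply_moves", "data": {
  "commands": [
    {"travel": [0.172, 0.141, 0.03], "twist": [0, 0, 0], "claw": 0.012},
    {"travel": [0.172, 0.141, 0.03], "twist": [0, 0, 0], "claw": 0.012},
    {"travel": [0.172, 0.141, 0.03], "twist": [0, 0, 0], "claw": 0.012},
    {"travel": [0.172, 0.141, 0.03], "twist": [0, 0, 0], "claw": 0.012},
    {"travel": [0.172, 0.141, 0.03], "twist": [0, 0, 0], "claw": 0.012},
    {"travel": [0.172, 0.141, 0.03], "twist": [0, 0, 0], "claw": 0.012},
    {"travel": [0.172, 0.141, 0.03], "twist": [0, 0, 0], "claw": 0.012}
  ]
}}

```text
clock: 2.0
position: [0.6519, -0.0368, 0.1989]
tool_rot: [-3.141, 0.0, 1.571]
force: [-0.7, -0.3, -1.0]
grip_width: 0.0118
```

Run:
```python
from workcell import bot
import cv2, numpy as np
s=bot.observe(); print(s["position"],s["tool_rot"],s["grip_width"])
f=bot.grab_frame("wrist"); cv2.imwrite("pics/w1.png",f["frame"])
print(np.round(f["tool_from_camera"],3).tolist())
```

```text
[ 0.65191149 -0.03681032  0.19891994] [-3.14085559e+00  1.52824353e-04  1.57113758e+00] 0.011833080826184077
[[0.0, 0.956, 0.293, 0.076], [1.0, -0.0, -0.0, -0.0], [-0.0, 0.293, -0.956, -0.142], [0.0, 0.0, 0.0, 1.0]]
```

View pics/w1.png

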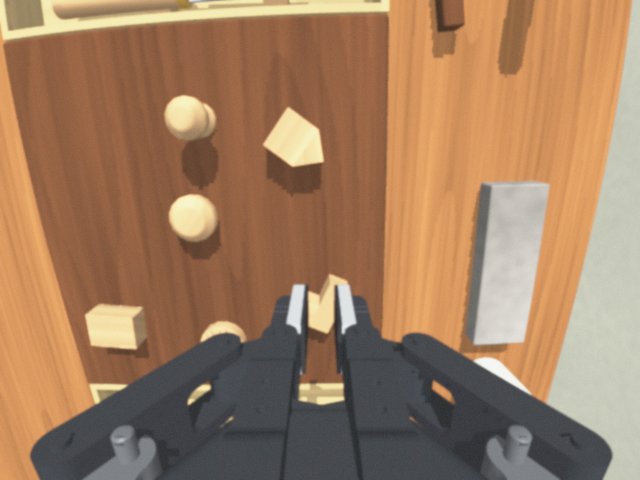

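The wrist view shows the tool above the ell (325,300). The pointed offcut is at (295,140), the block at (117,327), the foot at (193,217) and the knob at (187,118). The gap behind the ell is free, so I'll lower into it.

Emit:
{"op": "apply_moves", "data": {
  "commands": [
    {"travel": [-0.006, 0.001, 0.04], "twist": [0, 0, 0], "claw": 0.012},
    {"travel": [-0.006, 0.001, 0.08], "twist": [0, 0, 0], "claw": 0.012},
    {"travel": [-0.006, 0.001, 0.11], "twist": [0, 0, 0], "claw": 0.012},
    {"travel": [-0.006, 0.001, 0.13], "twist": [0, 0, 0], "claw": 0.012},
    {"travel": [-0.006, 0.001, 0.137], "twist": [0, 0, 0], "claw": 0.012},
    {"travel": [-0.006, 0.001, 0.137], "twist": [0, 0, 0], "claw": 0.012},
    {"travel": [-0.006, 0.001, 0.137], "twist": [0, 0, 0], "claw": 0.012}
  ]
}}

```text
clock: 2.75
position: [0.6536, -0.0435, 0.0637]
tool_rot: [3.14, 0.0, 1.57]
force: [0.2, -0.5, -0.1]
grip_width: 0.0123
```

Emit:
{"op": "apply_moves", "data": {
  "commands": [
    {"travel": [-0.007, 0, 0], "twist": [0, 0, 0], "claw": 0.012},
    {"travel": [-0.014, 0, 0], "twist": [0, 0, 0], "claw": 0.012},
    {"travel": [-0.021, 0, 0], "twist": [0, 0, 0], "claw": 0.012},
    {"travel": [-0.028, 0, 0], "twist": [0, 0, 0], "claw": 0.012},
    {"travel": [-0.035, 0, 0], "twist": [0, 0, 0], "claw": 0.012},
    {"travel": [-0.042, 0, 0], "twist": [0, 0, 0], "claw": 0.012},
    {"travel": [-0.049, 0, 0], "twist": [0, 0, 0], "claw": 0.012},
    {"travel": [-0.056, 0, 0], "twist": [0, 0, 0], "claw": 0.012},
    {"travel": [-0.063, 0, 0], "twist": [0, 0, 0], "claw": 0.012},
    {"travel": [-0.07, 0, 0], "twist": [0, 0, 0], "claw": 0.012}
  ]
}}

```text
clock: 3.75
position: [0.653, -0.1136, 0.0624]
tool_rot: [-3.142, -0.0, 1.57]
force: [0.2, 0.3, -0.6]
grip_width: 0.0115
```

Run:
```python
from workcell import bot
import cv2, numpy as np
a=bot.grab_frame("scene")["frame"][80:380,120:480];b=bot.grab_frame("side")["frame"][170:470,160:580]
cv2.imwrite("pics/p1.png",np.hstack([a,b]))
```

```text
(no output)
```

View pics/p1.png

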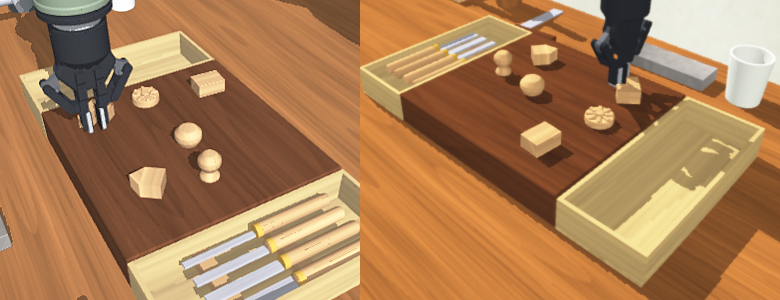

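The ell (side crop 627,92) is moving straight ahead of the fingers and the rosette hasn't been touched. I'll keep pushing over the end.

Emit:
{"op": "apply_moves", "data": {
  "commands": [
    {"travel": [-0.007, 0, 0], "twist": [0, 0, 0], "claw": 0.012},
    {"travel": [-0.014, 0, 0], "twist": [0, 0, 0], "claw": 0.012},
    {"travel": [-0.021, 0, 0], "twist": [0, 0, 0], "claw": 0.012},
    {"travel": [-0.028, 0, 0], "twist": [0, 0, 0], "claw": 0.012},
    {"travel": [-0.035, 0, 0], "twist": [0, 0, 0], "claw": 0.012},
    {"travel": [-0.042, 0, 0], "twist": [0, 0, 0], "claw": 0.012},
    {"travel": [-0.049, 0, 0], "twist": [0, 0, 0], "claw": 0.012},
    {"travel": [-0.056, 0, 0], "twist": [0, 0, 0], "claw": 0.012},
    {"travel": [-0.063, 0, 0], "twist": [0, 0, 0], "claw": 0.012},
    {"travel": [-0.07, 0, 0], "twist": [0, 0, 0], "claw": 0.012}
  ]
}}

```text
clock: 4.85
position: [0.653, -0.1836, 0.0624]
tool_rot: [-3.142, 0.0, 1.57]
force: [-0.6, 0.3, -0.0]
grip_width: 0.0122
```

Emit:
{"op": "apply_moves", "data": {
  "commands": [
    {"travel": [-0.008, 0, 0], "twist": [0, 0, 0], "claw": 0.012},
    {"travel": [-0.016, 0, 0], "twist": [0, 0, 0], "claw": 0.012},
    {"travel": [-0.024, 0, 0], "twist": [0, 0, 0], "claw": 0.012},
    {"travel": [-0.032, 0, 0], "twist": [0, 0, 0], "claw": 0.012},
    {"travel": [-0.04, 0, 0], "twist": [0, 0, 0], "claw": 0.012},
    {"travel": [-0.045, 0, 0], "twist": [0, 0, 0], "claw": 0.012},
    {"travel": [-0.045, 0, 0], "twist": [0, 0, 0], "claw": 0.012}
  ]
}}

```text
clock: 5.55
position: [0.6528, -0.229, 0.0623]
tool_rot: [-3.141, 0.0, 1.569]
force: [-0.1, 0.5, -0.6]
grip_width: 0.0122
```

Run:
```python
from workcell import bot
import cv2, numpy as np
a=bot.grab_frame("scene")["frame"][80:380,120:480];b=bot.grab_frame("side")["frame"][170:470,160:580]
cv2.imwrite("pics/p2.png",np.hstack([a,b]))
```

```text
(no output)
```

View pics/p2.png

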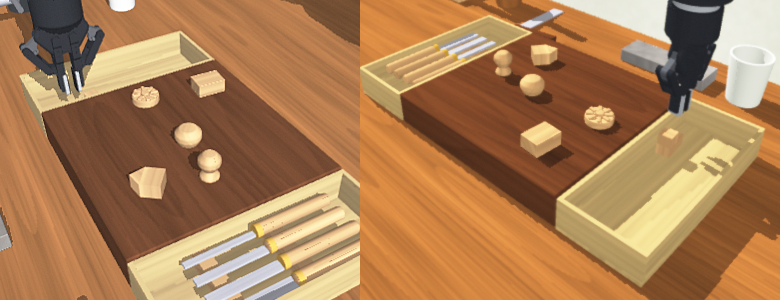

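The ell is in the tray (side crop 668,140). The pointed offcut is next.

Emit:
{"op": "apply_moves", "data": {
  "commands": [
    {"travel": [0, 0, -0.05], "twist": [0, 0, 0], "claw": 0.012},
    {"travel": [0, 0, -0.1], "twist": [0, 0, 0], "claw": 0.012},
    {"travel": [0.319, -0.022, -0.1], "twist": [0, 0, 0], "claw": 0.012},
    {"travel": [0.319, -0.022, -0.1], "twist": [0, 0, 0], "claw": 0.012},
    {"travel": [0.319, -0.022, -0.1], "twist": [0, 0, 0], "claw": 0.012},
    {"travel": [0.319, -0.022, -0.1], "twist": [0, 0, 0], "claw": 0.012},
    {"travel": [0.319, -0.022, -0.1], "twist": [0, 0, 0], "claw": 0.012},
    {"travel": [0.319, -0.022, -0.1], "twist": [0, 0, 0], "claw": 0.012},
    {"travel": [0.319, -0.022, -0.1], "twist": [0, 0, 0], "claw": 0.012},
    {"travel": [0.319, -0.022, -0.1], "twist": [0, 0, 0], "claw": 0.012}
  ]
}}

```text
clock: 6.65
position: [0.6303, 0.096, 0.1626]
tool_rot: [3.142, -0.002, 1.576]
force: [0.4, 0.6, 0.3]
grip_width: 0.0124
```

Run:
```python
from workcell import bot
s=bot.observe(); print(s["position"],s["tool_rot"])
```

```text
[0.63027854 0.09603982 0.16263123] [ 3.14156351e+00 -1.86939247e-03  1.57640806e+00]
```

Emit:
{"op": "apply_moves", "data": {
  "commands": [
    {"travel": [0, 0, 0], "twist": [0, 0, 0], "claw": 0.012},
    {"travel": [0, 0, 0.04], "twist": [0, 0, 0], "claw": 0.012},
    {"travel": [0, 0, 0.08], "twist": [0, 0, 0], "claw": 0.012},
    {"travel": [0, 0, 0.094], "twist": [0, 0, 0], "claw": 0.012},
    {"travel": [0, 0, 0.1], "twist": [0, 0, 0], "claw": 0.012},
    {"travel": [0, 0, 0.1], "twist": [0, 0, 0], "claw": 0.012},
    {"travel": [0, 0, 0.1], "twist": [0, 0, 0], "claw": 0.012}
  ]
}}

```text
clock: 7.35
position: [0.6321, 0.091, 0.064]
tool_rot: [3.14, -0.0, 1.57]
force: [-0.3, 0.0, 0.0]
grip_width: 0.012
```

Emit:
{"op": "apply_moves", "data": {
  "commands": [
    {"travel": [-0.007, 0, 0], "twist": [0, 0, 0], "claw": 0.012},
    {"travel": [-0.014, 0, 0], "twist": [0, 0, 0], "claw": 0.012},
    {"travel": [-0.021, 0, 0], "twist": [0, 0, 0], "claw": 0.012},
    {"travel": [-0.028, 0, 0], "twist": [0, 0, 0], "claw": 0.012},
    {"travel": [-0.035, 0, 0], "twist": [0, 0, 0], "claw": 0.012},
    {"travel": [-0.042, 0, 0], "twist": [0, 0, 0], "claw": 0.012},
    {"travel": [-0.049, 0, 0], "twist": [0, 0, 0], "claw": 0.012},
    {"travel": [-0.056, 0, 0], "twist": [0, 0, 0], "claw": 0.012},
    {"travel": [-0.063, 0, 0], "twist": [0, 0, 0], "claw": 0.012},
    {"travel": [-0.07, 0, 0], "twist": [0, 0, 0], "claw": 0.012}
  ]
}}

```text
clock: 8.35
position: [0.6311, 0.0205, 0.0624]
tool_rot: [-3.142, -0.0, 1.57]
force: [0.6, 0.5, 0.7]
grip_width: 0.0118
```

Run:
```python
from workcell import bot
import cv2, numpy as np
a=bot.grab_frame("scene")["frame"][80:380,120:480];b=bot.grab_frame("side")["frame"][170:470,160:580]
cv2.imwrite("pics/p3.png",np.hstack([a,b]))
```

```text
(no output)
```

View pics/p3.png

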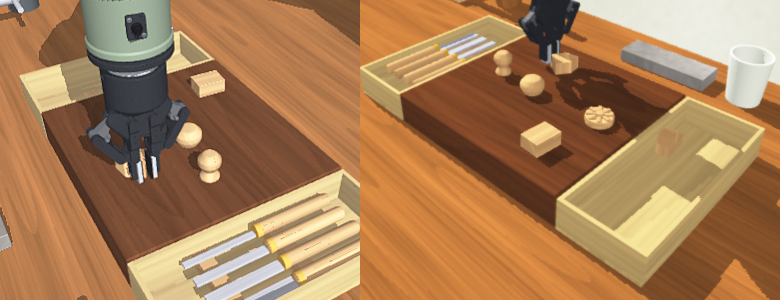

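The pointed offcut is ahead of the fingers (side crop 565,63) and the knob and foot haven't moved. I'll keep pushing.

Emit:
{"op": "apply_moves", "data": {
  "commands": [
    {"travel": [-0.008, 0, 0], "twist": [0, 0, 0], "claw": 0.012},
    {"travel": [-0.016, 0, 0], "twist": [0, 0, 0], "claw": 0.012},
    {"travel": [-0.024, 0, 0], "twist": [0, 0, 0], "claw": 0.012},
    {"travel": [-0.032, 0, 0], "twist": [0, 0, 0], "claw": 0.012},
    {"travel": [-0.04, 0, 0], "twist": [0, 0, 0], "claw": 0.012},
    {"travel": [-0.048, 0, 0], "twist": [0, 0, 0], "claw": 0.012},
    {"travel": [-0.056, 0, 0], "twist": [0, 0, 0], "claw": 0.012},
    {"travel": [-0.064, 0, 0], "twist": [0, 0, 0], "claw": 0.012},
    {"travel": [-0.072, 0, 0], "twist": [0, 0, 0], "claw": 0.012},
    {"travel": [-0.08, 0, 0], "twist": [0, 0, 0], "claw": 0.012}
  ]
}}

```text
clock: 9.45
position: [0.631, -0.0597, 0.0624]
tool_rot: [-3.142, -0.0, 1.57]
force: [0.0, 0.0, 0.2]
grip_width: 0.0121
```

Emit:
{"op": "apply_moves", "data": {
  "commands": [
    {"travel": [-0.008, 0, 0], "twist": [0, 0, 0], "claw": 0.012},
    {"travel": [-0.016, 0, 0], "twist": [0, 0, 0], "claw": 0.012},
    {"travel": [-0.024, 0, 0], "twist": [0, 0, 0], "claw": 0.012},
    {"travel": [-0.032, 0, 0], "twist": [0, 0, 0], "claw": 0.012},
    {"travel": [-0.04, 0, 0], "twist": [0, 0, 0], "claw": 0.012},
    {"travel": [-0.048, 0, 0], "twist": [0, 0, 0], "claw": 0.012},
    {"travel": [-0.056, 0, 0], "twist": [0, 0, 0], "claw": 0.012},
    {"travel": [-0.064, 0, 0], "twist": [0, 0, 0], "claw": 0.012},
    {"travel": [-0.072, 0, 0], "twist": [0, 0, 0], "claw": 0.012},
    {"travel": [-0.08, 0, 0], "twist": [0, 0, 0], "claw": 0.012}
  ]
}}

```text
clock: 10.45
position: [0.631, -0.1396, 0.0624]
tool_rot: [3.142, -0.0, 1.57]
force: [-0.4, 0.9, -0.0]
grip_width: 0.0121
```

Run:
```python
from workcell import bot
import cv2, numpy as np
a=bot.grab_frame("scene")["frame"][80:380,120:480];b=bot.grab_frame("side")["frame"][170:470,160:580]
cv2.imwrite("pics/p4.png",np.hstack([a,b]))
```

```text
(no output)
```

View pics/p4.png

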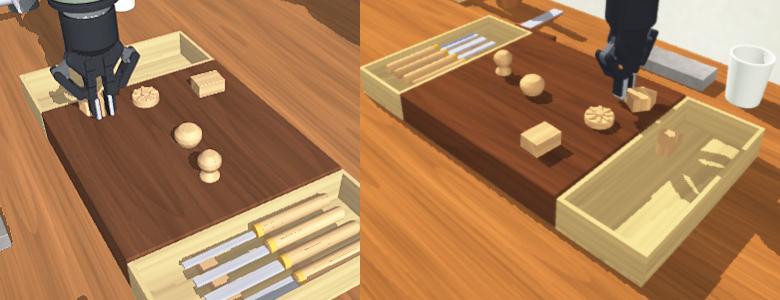

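Run:
```python
from workcell import bot
import cv2, numpy as np
from h import ray
f=bot.grab_frame("side");b=f["frame"]
cv2.imwrite("pics/p5.png",cv2.resize(b[240:380,400:580],None,fx=4,fy=4,interpolation=cv2.INTER_CUBIC))
for z in(.006,.03,.05): print(z,ray(f,[(457,324),(463,303),(478,303)],z)[:,:2].round(3).tolist())
```

```text
0.006 [[0.607, -0.23], [0.658, -0.207], [0.675, -0.224]]
0.03 [[0.58, -0.244], [0.629, -0.223], [0.645, -0.239]]
0.05 [[0.557, -0.256], [0.604, -0.236], [0.619, -0.251]]
```

View pics/p5.png

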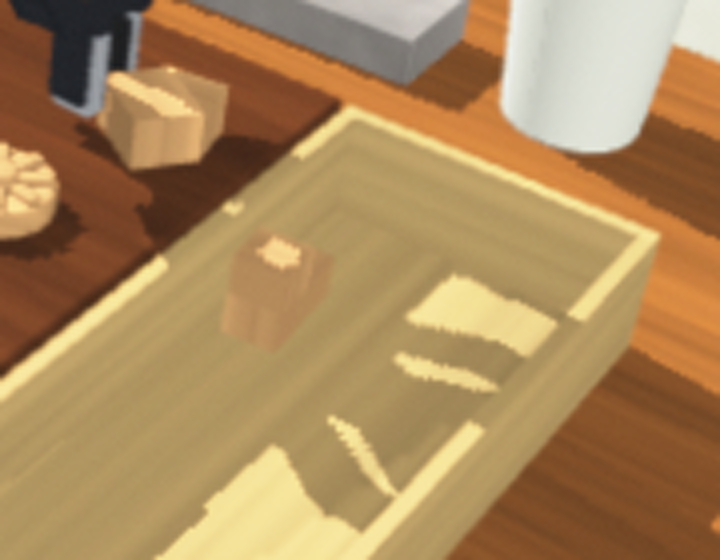

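The ell lies low in the tray near the wall, at about (0.62,-0.24). I'll push the pointed offcut over and then check how it lands.

Emit:
{"op": "apply_moves", "data": {
  "commands": [
    {"travel": [-0.01, 0.002, 0], "twist": [0, 0, 0], "claw": 0.012},
    {"travel": [-0.02, 0.004, 0], "twist": [0, 0, 0], "claw": 0.012},
    {"travel": [-0.03, 0.006, 0], "twist": [0, 0, 0], "claw": 0.012},
    {"travel": [-0.04, 0.008, 0], "twist": [0, 0, 0], "claw": 0.012},
    {"travel": [-0.05, 0.01, 0], "twist": [0, 0, 0], "claw": 0.012},
    {"travel": [-0.062, 0.012, 0], "twist": [0, 0, 0], "claw": 0.012},
    {"travel": [-0.074, 0.012, 0], "twist": [0, 0, 0], "claw": 0.012},
    {"travel": [-0.086, 0.012, 0], "twist": [0, 0, 0], "claw": 0.012},
    {"travel": [-0.092, 0.012, 0], "twist": [0, 0, 0], "claw": 0.012},
    {"travel": [-0.092, 0.012, 0], "twist": [0, 0, 0], "claw": 0.012}
  ]
}}

```text
clock: 11.6
position: [0.6427, -0.2322, 0.0623]
tool_rot: [-3.141, 0.0, 1.569]
force: [-0.7, -0.6, -1.0]
grip_width: 0.012
```

Run:
```python
from workcell import bot
import cv2, numpy as np
f=bot.grab_frame("side");b=f["frame"]
cv2.imwrite("pics/p6.png",cv2.resize(b[220:420,340:580],None,fx=3,fy=3,interpolation=cv2.INTER_CUBIC))
```

```text
(no output)
```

View pics/p6.png

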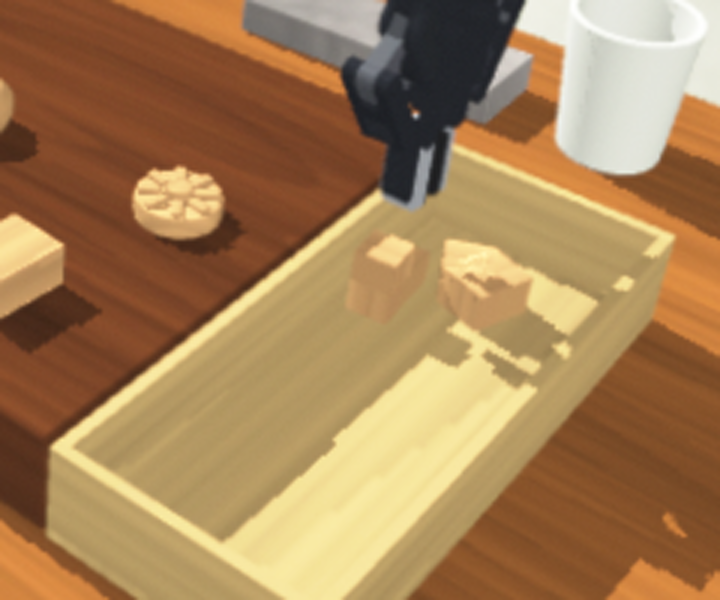

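Both pieces are now separate and low in the tray (390,275 and 485,283 in the crop). The block is next.

Emit:
{"op": "apply_moves", "data": {
  "commands": [
    {"travel": [0, 0, -0.05], "twist": [0, 0, 0], "claw": 0.012},
    {"travel": [0, 0, -0.1], "twist": [0, 0, 0], "claw": 0.012},
    {"travel": [0.15, -0.189, -0.1], "twist": [0, 0, 0], "claw": 0.012},
    {"travel": [0.15, -0.189, -0.1], "twist": [0, 0, 0], "claw": 0.012},
    {"travel": [0.15, -0.189, -0.1], "twist": [0, 0, 0], "claw": 0.012},
    {"travel": [0.15, -0.189, -0.1], "twist": [0, 0, 0], "claw": 0.012},
    {"travel": [0.15, -0.189, -0.1], "twist": [0, 0, 0], "claw": 0.012},
    {"travel": [0.15, -0.189, -0.1], "twist": [0, 0, 0], "claw": 0.012},
    {"travel": [0.15, -0.189, -0.1], "twist": [0, 0, 0], "claw": 0.012},
    {"travel": [0.15, -0.189, -0.1], "twist": [0, 0, 0], "claw": 0.012}
  ]
}}

```text
clock: 12.65
position: [0.4549, -0.0811, 0.1626]
tool_rot: [3.141, -0.0, 1.57]
force: [0.7, 0.6, 1.0]
grip_width: 0.012
```

Emit:
{"op": "apply_moves", "data": {
  "commands": [
    {"travel": [0, 0, 0], "twist": [0, 0, 0], "claw": 0.012},
    {"travel": [0, 0, 0.04], "twist": [0, 0, 0], "claw": 0.012},
    {"travel": [0, 0, 0.08], "twist": [0, 0, 0], "claw": 0.012},
    {"travel": [0, 0, 0.094], "twist": [0, 0, 0], "claw": 0.012},
    {"travel": [0, 0, 0.1], "twist": [0, 0, 0], "claw": 0.012},
    {"travel": [0, 0, 0.1], "twist": [0, 0, 0], "claw": 0.012},
    {"travel": [0, 0, 0.1], "twist": [0, 0, 0], "claw": 0.012}
  ]
}}

```text
clock: 13.35
position: [0.4546, -0.081, 0.063]
tool_rot: [3.141, 0.0, 1.57]
force: [0.0, 0.1, 0.5]
grip_width: 0.0122
```

Run:
```python
from workcell import bot
import cv2, numpy as np
a=bot.grab_frame("scene")["frame"][80:380,120:480];b=bot.grab_frame("side")["frame"][170:470,160:580]
cv2.imwrite("pics/p7.png",np.hstack([a,b]))
```

```text
(no output)
```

View pics/p7.png

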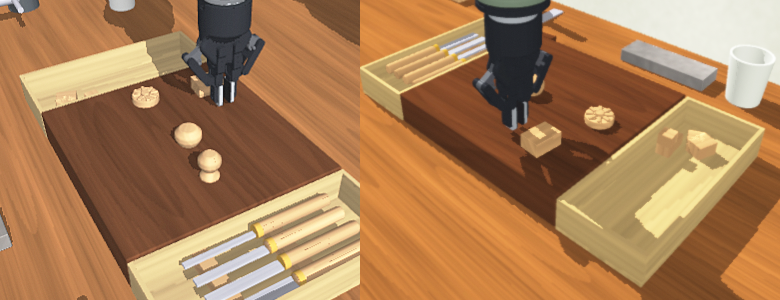

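The fingers are just behind the block (side crop 515,125 against the block at 540,137). Pushing it now.

Emit:
{"op": "apply_moves", "data": {
  "commands": [
    {"travel": [-0.008, 0, 0], "twist": [0, 0, 0], "claw": 0.012},
    {"travel": [-0.016, 0, 0], "twist": [0, 0, 0], "claw": 0.012},
    {"travel": [-0.024, 0, 0], "twist": [0, 0, 0], "claw": 0.012},
    {"travel": [-0.032, 0, 0], "twist": [0, 0, 0], "claw": 0.012},
    {"travel": [-0.04, 0, 0], "twist": [0, 0, 0], "claw": 0.012},
    {"travel": [-0.048, 0, 0], "twist": [0, 0, 0], "claw": 0.012},
    {"travel": [-0.056, 0, 0], "twist": [0, 0, 0], "claw": 0.012},
    {"travel": [-0.064, 0, 0], "twist": [0, 0, 0], "claw": 0.012},
    {"travel": [-0.072, 0, 0], "twist": [0, 0, 0], "claw": 0.012},
    {"travel": [-0.08, 0, 0], "twist": [0, 0, 0], "claw": 0.012}
  ]
}}

```text
clock: 14.45
position: [0.454, -0.1616, 0.0623]
tool_rot: [-3.142, -0.0, 1.57]
force: [-0.7, 1.3, 0.1]
grip_width: 0.012
```

Emit:
{"op": "apply_moves", "data": {
  "commands": [
    {"travel": [-0.008, 0, 0], "twist": [0, 0, 0], "claw": 0.012},
    {"travel": [-0.016, 0, 0], "twist": [0, 0, 0], "claw": 0.012},
    {"travel": [-0.024, 0, 0], "twist": [0, 0, 0], "claw": 0.012},
    {"travel": [-0.032, 0, 0], "twist": [0, 0, 0], "claw": 0.012},
    {"travel": [-0.04, 0, 0], "twist": [0, 0, 0], "claw": 0.012},
    {"travel": [-0.048, 0, 0], "twist": [0, 0, 0], "claw": 0.012},
    {"travel": [-0.056, 0, 0], "twist": [0, 0, 0], "claw": 0.012},
    {"travel": [-0.064, 0, 0], "twist": [0, 0, 0], "claw": 0.012},
    {"travel": [-0.07, 0, 0], "twist": [0, 0, 0], "claw": 0.012},
    {"travel": [-0.07, 0, 0], "twist": [0, 0, 0], "claw": 0.012}
  ]
}}

```text
clock: 15.45
position: [0.4539, -0.2318, 0.0623]
tool_rot: [-3.142, 0.0, 1.569]
force: [0.2, 0.9, -0.2]
grip_width: 0.0121
```

Emit:
{"op": "apply_moves", "data": {
  "commands": [
    {"travel": [0, 0, -0.05], "twist": [0, 0, 0], "claw": 0.012},
    {"travel": [0, 0, -0.1], "twist": [0, 0, 0], "claw": 0.012},
    {"travel": [0, 0, -0.15], "twist": [0, 0, 0], "claw": 0.012},
    {"travel": [0, -0.05, -0.2], "twist": [0, 0, 0], "claw": 0.012},
    {"travel": [0, -0.05, -0.2], "twist": [0, 0, 0], "claw": 0.012},
    {"travel": [0, -0.05, -0.2], "twist": [0, 0, 0], "claw": 0.012},
    {"travel": [0, -0.05, -0.2], "twist": [0, 0, 0], "claw": 0.012}
  ]
}}

```text
clock: 16.15
position: [0.4041, -0.2309, 0.2625]
tool_rot: [3.141, 0.001, 1.57]
force: [0.9, -0.2, -1.3]
grip_width: 0.012
```

Run:
```python
from workcell import bot
import cv2, numpy as np
print(bot.observe()["position"])
A=bot.grab_frame("scene")["frame"];B=bot.grab_frame("side")["frame"]
cv2.imwrite("pics/p8.png",np.hstack([A[80:380,120:480],B[170:470,160:580]]))
cv2.imwrite("pics/s8.png",A);cv2.imwrite("pics/d8.png",B)
import pickle
d=pickle.load(open("f0.pkl","rb"))
for n,I,rs in(("scene",A,{"knob":(315,226,30,40),"foot":(291,200,34,30),"ros":(248,163,34,28)}),("side",B,{"knob":(288,215,26,33),"foot":(316,241,30,27),"ros":(381,272,36,29)})):
    for k,(x,y,w,h) in rs.items():
        t=d[n]["frame"][y:y+h,x:x+w]
        S=I[y-10:y+h+10,x-10:x+w+10]
        r=cv2.matchTemplate(S,t,cv2.TM_CCOEFF_NORMED);_,v,_,l=cv2.minMaxLoc(r)
        print(n,k,"shift px",l[0]-10,l[1]-10,round(v,3))
```

```text
[ 0.40409402 -0.23088651  0.26247212]
scene knob shift px 0 0 1.0
scene foot shift px 0 0 1.0
scene ros shift px 0 0 1.0
side knob shift px 0 0 0.998
side foot shift px 0 0 0.998
side ros shift px 0 0 0.998
```

View pics/p8.png

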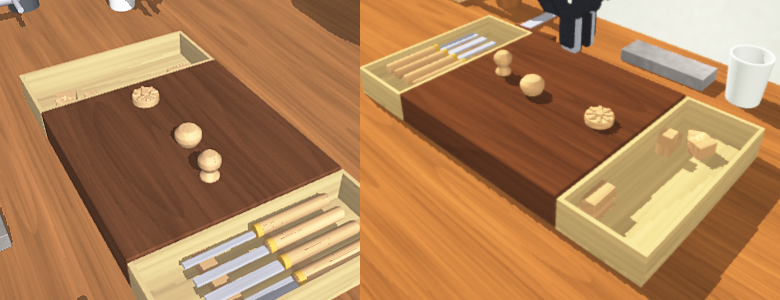

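All three offcuts are in the scrap tray (side crop 600,197; 668,140; 702,145). The finished pieces show no pixel shift in either view, and the arm is well clear.

```bash
python3 -c "
from workcell import bot
print(bot.job_done())"
```

```text
the job is handed in; nothing more can be done
None
```

All three offcuts are in the scrap tray. I pushed the ell, then the pointed piece, then the block along the board with nearly closed fingertips and over the -y end, lifting none of them.

- **Offcuts:** in the last pictures each one sits separately inside the tray, below its rim.
- **Finished pieces:** the knob, rosette and foot showed zero pixel shift in both fixed cameras.
- **Arm and time:** wrist force readings at the end of each move stayed below 2 N. I handed the job in at about 16 s, with the arm raised clear.

No check failed. The two camera views placed the rosette up to 13 mm and the knob up to 6 mm apart on the rough first measurement. Neither was pushed, and the paths passed well clear of both.

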